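# Check the controls of a repaired blender base

## Task

The blender base is back together after a repair and still unplugged: check its controls with your fingertips, lightly. Push the silver toggle switch right over, up the panel, to on, press the small round low-speed key all the way in and let it spring back, do the same with the large round high-speed key, then push the toggle right back down to off. Leave the wide pulse key alone, pick nothing up, and do not shift the base or the things around it.

Things in the scene. Friction and masses are not known exactly. Their poses are not given: they have to be found in the camera images.
- base: Chrome blender base, 270 mm deep (x), 200 wide (y), 152 high, 3.4 kg, loose on four rubber feet, not to be pushed over 30 N. Origin: centre of its underside, on the counter. x points from its front (control side, towards the robot) to its back, y to the left seen from the robot. Behind the control deck stands the jar seat: x -13 to 132 mm, 156 wide, 132 high, its pad and coupling up to 152
- deck (a point): point on the deck surface in the row of controls, on the base's midline, 90 mm up; axes as base. The deck is the front 120 mm of the base (x -135 to -15), 200 wide, sloping up to the back at 20 degrees from 72 to 116 mm high. The row runs along y, 53 mm up the slope from the front edge and 74 mm from the back edge: toggle at y = +66 mm, low key +24, high key -20, pulse key -66
- toggle_root (a point): where the toggle's pivot meets the deck surface, in the row of controls; axes as base (not tilted with the deck)
- toggle_tip (a point): free end of the silver toggle: a round steel bat 9 mm thick at its end, tapering, that stands 28 mm out of the deck from its pivot at toggle_root; a fixed hex nut round its root is 17 mm wide and 7 mm high. z runs out along the bat
- toggle (a joint): toggle angle in rad: 0 = off, leaning 0.28 rad from the deck's normal down the slope (to the front, towards the robot); 0.56 = on, leaning 0.28 rad up the slope (to the back). A stiff pivot: it moves under about 1.2 N at its end (2.5 N half way down) and stays where it is left, so push it right over. On above 0.45, off below 0.11
- low_key_top (a point): centre of the top of the low-speed key: small round black key, 16 mm across, 11 mm proud of the deck, in a 3 mm high bezel ring. Its z is the deck's normal (out of the key), x up the slope, y to the left
- low_key (a joint): how far the low-speed key is pressed, m, along the deck's normal: 0 up, 0.006 all the way in. A spring returns it; it starts moving at 1.4 N and is all the way in at 5.6 N. Counts as pressed above 0.0045 and as sprung back below 0.001
- high_key_top (a point): centre of the top of the high-speed key: large round black key, 28 mm across, otherwise like the low-speed key; same axes
- high_key (a joint): how far the high-speed key is pressed, m; same travel, spring and counts as the low-speed key
- pulse_key_top (a point): centre of the top of the pulse key: wide black bar key, 34 mm (y) by 15 mm (x), 11 mm proud; not to be pressed
- pulse_key (a joint): how far the pulse key is pressed, m; same travel and spring
- measuring_cap: green plastic measuring cap standing loose near the base: flange 62 mm across and 6 high, cup 48 mm across, 42 mm high in all, 40 g; origin at the centre of its underside
- foot_pad: spare grey rubber foot pad, a loose disc 36 mm across and 10 mm high, 20 g; origin at the centre of its underside
- nut_driver: steel nut driver lying loose, 214 mm long, black handle 27 mm thick, 120 g; origin on the counter below its middle, x from handle to socket
- jar: empty glass jar with a metal screw-top lid, standing loose, 80 mm across, 125 mm high, 300 g; origin at the centre of its underside
Mind the look-alikes: they are no part of the job. Several things look just like the measuring_cap: the one meant starts farthest from the robot's base.

How it is judged:
By the outcome, as a careful person would: the job done as asked, in the order asked, and still so for the second after the job is handed in, with the robot touching nothing.
It also fails if it takes over 48 s, if anything falls off the work surface, if the arm or the gripper's body presses on something with over 40 N, if the wrist force passes 120 N, or if a joint passes its speed limit or range.

## Robot

A 6-joint arm with a two-finger parallel gripper is mounted at the origin on the work surface. World frame = base frame: x ahead of the robot, y to its left, z up, the work surface at z = 0. Lengths are in m, angles in degrees, forces in N, time in s.
With the tool pointing down it reaches from about 0.35 to 0.875 m from the base axis. Payload 4.2 kg.
Tool frame: the origin (TCP) lies on the centre line of the jaws, within the pads' length; the fingertips stand 25 mm ahead of it and the grasp point (between the pads) lies 6 mm ahead of it; z points along the fingers, y is the line along which they close (so a half turn about z gives the same grasp; the last joint's range is limited). The gripper opens to 87 mm and grips with 3 to 60 N. Pads are 19 mm wide; open, the fingers measure 117 mm over their backs; the gripper's body (75 mm by 190 mm) begins 51 mm behind the grasp point.
Start: joints at [78.358, 22.042, 0.453, 0, -68.411, -14.817], TCP at [0.278, 0.56, 0.248] pointing down, gripper open.
Joint ranges: [-179.83, 179.83], [-69.29, 118.12], [-61.27, 80.66], [-181.25, 117.63], [-171.15, -9.14], [-177.46, 177.46]. Speed limits (degrees/s): [159.86, 159.86, 180, 180, 180, 180].

## Interface

Orientations are given as a 3x3 rotation matrix whose columns are the frame's x, y, z axes.
In Python, from station import r gives the robot as it stands.
- The arm moves only by the tool move_arm, never from a script. Its argument "series" is a list of rows, each an object with "grip": the opening, from 0 (shut) to 1 (fully open); "xyz": the shift along the tool's x, y, z in mm, a list of three; "angular": the turn, a rotation vector about the tool's x, y, z in rad, a list of three. A call has 1 to 10 rows; each row is the pose to reach, as a shift and turn from the pose commanded when the call began, along the tool's axes at that moment; what a row does not reach only later rows make up. A row lasts 1/10 s, in which the tool goes at most 50 mm and 8.59 degrees, less where a joint would pass 70% of its speed; a pose out of reach is approached as far as the arm can. A call with a gripper value outside its range is refused whole. The fingers move at their own pace and stop on an object; the grip force is fixed at half the most. Time passes only in rows, so rows that repeat a pose let the fingers close. It gives the time, the measured TCP pose, the force, the opening and the grip force at its end, in the units of the state.
- r.sense(): the state, without advancing time (a new reading comes with each control period).
- r.capture(name): name is "scene" or "top" or "wrist"; returns a dict with "img" (384x512x3 uint8, red, green, blue), "camera_matrix" (3x3 intrinsics, pixels), "rvec" (rotation vector, rad) and "tvec" (3), from world to camera coordinates, as OpenCV has them; the wrist camera has in their place "hand_eye" (4x4, takes a point from camera to tool coordinates, whose origin is the TCP and whose axes are the flange's). Camera axes: x right, y down, z forward; pixel columns grow to the right and rows downward; lengths in m; the calibration is good to about 2 mm. A picture is of the moment at which its call begins: read the wrist's pose just before it. There is no depth.
- r.finish_job(): hands the job in; it is judged then, once.
The state is a dict: "time_s": time; "joints": joint angles; "joint_velocities": joint speeds; "effort": joint torques, N m; "tcp_pos": TCP position; "ee_rot": TCP orientation; "wrist_force": force on the tool from outside, world axes, zero at the start; "moment": the same for the moment, N m; "gripper_width": opening from 0.0 (shut) to 1.0 (fully open); "gripper_force": force on a finger pad.
Only numpy, scipy, OpenCV 4.12 (cv2) and the standard library are available. Lean on these libraries where they do the work, as an engineer would, in place of code of your own. Each camera call takes 0.05 s, during which the arm holds its last target. There are 200 camera calls.

## Working session

There is one attempt and no reset: what is moved stays moved. The work goes in short steps, Python scripts to look and compute and a tool call to move; the robot and the scene stay as the last step left them, time stands still between calls to the robot, and variables do not carry over. Pictures are saved under pics/ and viewed, at most 10 in all, crops included, and the job is handed in when it is done.

Besides the shell and the picture viewer there is one more tool, called after ">>>" by a JSON object that holds its "fn" and its "kwargs". move_arm: Moves the arm, as the interface text tells. Its arguments: {"type":"object","properties":{"series":{"type":"array"}},"required":["series"]}

```bash
mkdir -p pics; ls; python3 - <<'E'
from station import r
import cv2,pickle,numpy as np
s=r.sense();print({k:np.round(v,3).tolist() for k,v in s.items()})
d={}
for n in("scene","top"):
    c=r.capture(n);d[n]=c
    cv2.imwrite(f"pics/{n}0.png",cv2.resize(c["img"][:,:,::-1],(800,600),interpolation=cv2.INTER_CUBIC))
    print(n,c["camera_matrix"],c["rvec"],c["tvec"])
pickle.dump(d,open("cap0.pkl","wb"))
E
```

```text
pics
{'time_s': 0.0, 'joints': [78.359, 22.093, 0.379, -0.029, -68.412, -14.817], 'joint_velocities': [-0.011, 0.061, 0.038, 0.015, -0.07, 0.024], 'effort': [-0.001, -39.066, 18.741, 4.22, 0.011, -0.0], 'tcp_pos': [0.278, 0.559, 0.246], 'ee_rot': [[0.895, -0.446, -0.001], [-0.446, -0.895, -0.002], [0.0, 0.002, -1.0]], 'wrist_force': [0.078, -0.143, -0.885], 'moment': [0.003, 0.026, -0.003], 'gripper_force': 0.0, 'gripper_width': 0.999}
scene [[396.80801271   0.         248.95096634]
 [  0.         396.80801271 189.38058796]
 [  0.           0.           1.        ]] [ 0.70209871  2.83393126 -0.75160878] [ 0.45612541 -0.18859402  0.99841401]
top [[483.87352933   0.         253.09818867]
 [  0.         483.87352933 199.54534195]
 [  0.           0.           1.        ]] [ 2.12450364 -2.10677439  0.17974838] [0.04725264 0.52478391 1.16891241]
```

View pics/scene0.png

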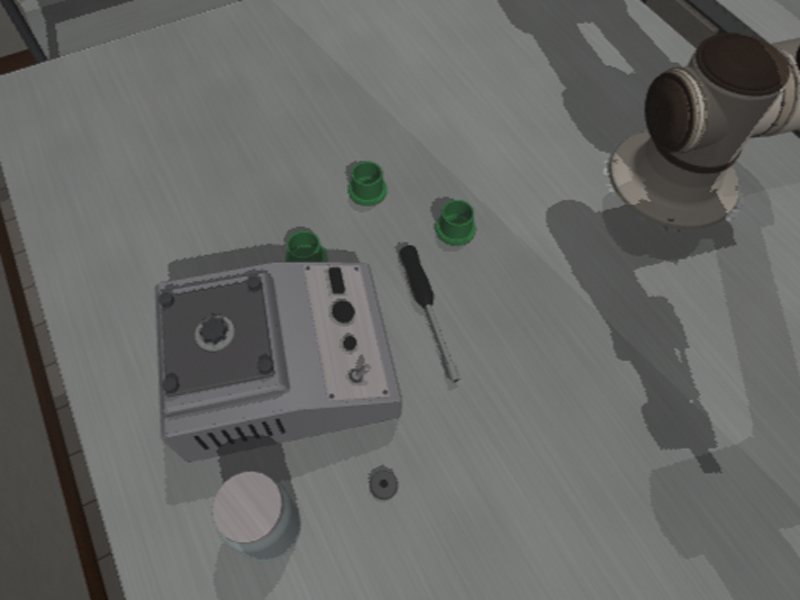

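View pics/top0.png

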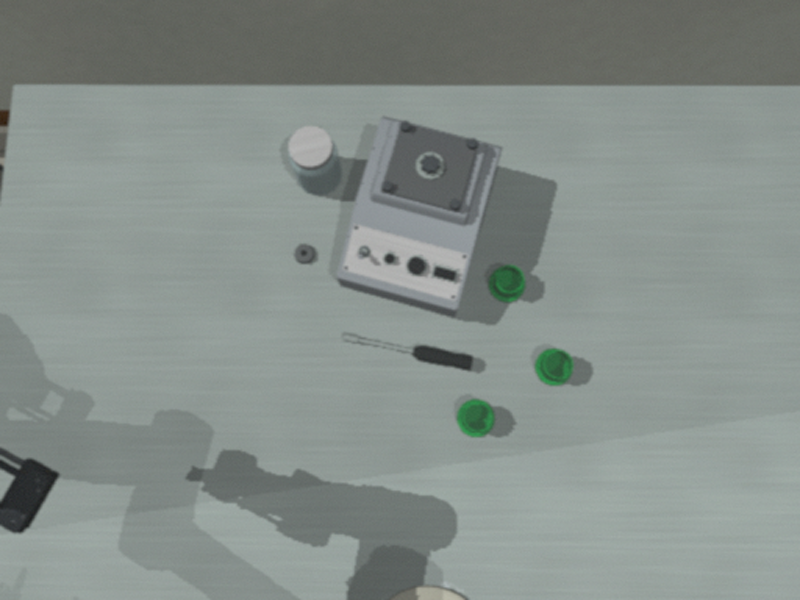

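The scene shows the keys at about pulse (337,280), high (343,311), low (349,343) and toggle root (356,377). In the top view they are at pulse (445,273), high (417,266), low (390,258) and toggle (364,252). The measuring caps are only obstacles. The one nearest the base, at top (507,283), is farthest from the robot, so it is the one meant.

```bash
cat > h.py <<'E'
import numpy as np,cv2,pickle
from scipy.optimize import least_squares
t=np.radians(20);X=np.array([np.cos(t),0,np.sin(t)]);N=np.array([-np.sin(t),0,np.cos(t)]);Y=np.array([0,1.,0])
D=np.array([-.135+.053*np.cos(t),0,.0901])
def key(y,h=.011): return D+Y*y+N*h
pts={'pulse':key(-.066),'high':key(-.020),'low':key(.024),'root':key(.066,0),'cpl':np.array([.0595,0,.15])}
def tf(p,q):
    c,s=np.cos(p[2]),np.sin(p[2]); return np.array([[c,-s,0],[s,c,0],[0,0,1]])@q+[p[0],p[1],0]
E
python3 - <<'E'
from h import *
d=pickle.load(open("cap0.pkl","rb"))
obs={'scene':dict(pulse=(337,280),high=(343,311),low=(349,343)),'top':dict(pulse=(445,273),high=(417,266),low=(390,258))}
def proj(n,w):
    c=d[n];return cv2.projectPoints(np.array(w),c["rvec"],c["tvec"],c["camera_matrix"],None)[0].reshape(-1,2)*800/512
def res(p): return np.concatenate([(proj(n,[tf(p,pts[k]) for k in o])-list(o.values())).ravel() for n,o in obs.items()])
s=least_squares(res,[.7,0,0]);p=s.x
print(p,np.degrees(p[2]),res(p).round(1));np.save("base.npy",p)
for k in pts: print(k,tf(p,pts[k]).round(4),proj('scene',[tf(p,pts[k])]).round(),proj('top',[tf(p,pts[k])]).round())
for n,q in dict(fl=(-.135,.1,.072),fr=(-.135,-.1,.072)).items(): q=tf(p,np.array(q));print(n,q,proj('scene',[q]),proj('top',[q]))
E
```

```text
[ 0.68188318  0.01531019 -0.2798286 ] -16.03299784843913 [ 0.2 -2.   0.4 -1.7  0.6 -2.1 -1.4 -0.9 -1.8 -2.  -1.8 -1.7]
pulse [ 0.5782 -0.0236  0.1004] [[337. 278.]] [[444. 272.]]
high [0.5909 0.0207 0.1004] [[343. 309.]] [[415. 264.]]
low [0.603  0.0629 0.1004] [[350. 341.]] [[388. 256.]]
root [0.6182 0.1023 0.0901] [[353. 377.]] [[364. 249.]]
cpl [ 0.7391 -0.0011  0.15  ] [[213. 327.]] [[430. 162.]]
fl [0.5797534  0.14870624 0.072     ] [[400.31169702 400.89215414]] [[334.86646458 274.72806892]]
fr [ 0.52451522 -0.04351431  0.072     ] [[368.39461407 261.95070953]] [[455.44355338 309.46412948]]
```

```bash
cat >> h.py <<'E'
from scipy.spatial.transform import Rotation as Rn
def Rt(p): return Rn.from_euler('z',p[2]).as_matrix()@np.c_[X,-Y,-N]
def tip(p,x,y,h): return tf(p,D+X*x+Y*y+N*(h+.025))   # TCP for fingertips at slope x, y, height h over deck row
def go(s,p,x,y,h):
    R=np.array(s['ee_rot']);print('xyz mm',(R.T@(tip(p,x,y,h)-s['tcp_pos'])*1e3).round(1),'ang',Rn.from_matrix(R.T@Rt(p)).as_rotvec().round(4))
def where(s,p):
    c,q=np.cos(p[2]),np.sin(p[2]);b=np.array([[c,q,0],[-q,c,0],[0,0,1]])@(np.array(s['tcp_pos'])-[p[0],p[1],0])-D
    return np.array([b@X,b@Y,b@N-.025])*1e3
E
python3 -c "
from h import *;from station import r
p=np.load('base.npy');go(r.sense(),p,-.02,.02,.13)"
```

```text
xyz mm [445.7 315.6  18.3] ang [ 0.0338  0.3482 -0.18  ]
```

>>> {"fn": "move_arm", "kwargs": {"series": [{"grip": 0,"xyz": [446,316,18],"angular": [0.0338,0.3482,-0.18]},{"grip": 0,"xyz": [446,316,18],"angular": [0.0338,0.3482,-0.18]},{"grip": 0,"xyz": [446,316,18],"angular": [0.0338,0.3482,-0.18]},{"grip": 0,"xyz": [446,316,18],"angular": [0.0338,0.3482,-0.18]},{"grip": 0,"xyz": [446,316,18],"angular": [0.0338,0.3482,-0.18]},{"grip": 0,"xyz": [446,316,18],"angular": [0.0338,0.3482,-0.18]},{"grip": 0,"xyz": [446,316,18],"angular": [0.0338,0.3482,-0.18]},{"grip": 0,"xyz": [446,316,18],"angular": [0.0338,0.3482,-0.18]},{"grip": 0,"xyz": [446,316,18],"angular": [0.0338,0.3482,-0.18]},{"grip": 0,"xyz": [446,316,18],"angular": [0.0338,0.3482,-0.18]}]}}

```text
time_s: 1.1
tcp_pos: [0.515, 0.1171, 0.231]
ee_rot: [[0.903, -0.276, 0.33], [-0.259, -0.961, -0.093], [0.342, -0.002, -0.94]]
wrist_force: [1.5, 0.6, 0.3]
gripper_width: 0.173
gripper_force: 0.0
```

```bash
python3 -c "
from h import *;from station import r
p=np.load('base.npy');go(r.sense(),p,-.02,.02,.13)"
```

```text
xyz mm [28.8 31.8 12.7] ang [-0.002  -0.0004  0.    ]
```

>>> {"fn": "move_arm", "kwargs": {"series": [{"grip": 0,"xyz": [28,28,10],"angular": [0,0,0]},{"grip": 0,"xyz": [28,28,10],"angular": [0,0,0]},{"grip": 0,"xyz": [28,28,10],"angular": [0,0,0]},{"grip": 0,"xyz": [28,28,10],"angular": [0,0,0]},{"grip": 0,"xyz": [28,28,10],"angular": [0,0,0]}]}}

```text
time_s: 1.6
tcp_pos: [0.5352, 0.0852, 0.2312]
ee_rot: [[0.903, -0.274, 0.33], [-0.258, -0.962, -0.092], [0.342, -0.002, -0.94]]
wrist_force: [0.2, 0.3, -0.6]
gripper_width: 0.001
gripper_force: 0.0
```

```bash
python3 - <<'E'
from h import *;from station import r
p=np.load('base.npy');s=r.sense();go(s,p,-.02,.02,.13);print(where(s,p).round(1),s['gripper_width'])
c=r.capture('wrist');pickle.dump((s,c),open('w1.pkl','wb'));print(c['camera_matrix'],c['hand_eye'])
cv2.imwrite('pics/w1.png',cv2.resize(c['img'][:,:,::-1],(800,600),interpolation=cv2.INTER_CUBIC))
R=np.array(s['ee_rot']);H=np.array(c['hand_eye']);T=np.eye(4);T[:3,:3]=R;T[:3,3]=s['tcp_pos'];C=np.linalg.inv(T@H)
for k in pts: print(k,(cv2.projectPoints(tf(p,pts[k])[None],cv2.Rodrigues(C[:3,:3])[0],C[:3,3],c['camera_matrix'],None)[0].ravel()*800/512).round())
E
```

```text
xyz mm [2.3 6.6 3.2] ang [-0.0026 -0.0002  0.0015]
[-22.3  26.6 133.2] 0.0007975716849913066
[[267.92873089   0.         258.97267358]
 [  0.         267.92873089 189.60637602]
 [  0.           0.           1.        ]] [[-7.49211513e-04 -9.70452322e-01 -2.41291793e-01  6.58871639e-02]
 [ 9.99999174e-01 -9.79003963e-04  8.32460036e-04 -4.13729823e-04]
 [-1.04408840e-03 -2.41290970e-01  9.70452254e-01 -1.36379362e-01]
 [ 0.00000000e+00  0.00000000e+00  0.00000000e+00  1.00000000e+00]]
pulse [541. 258.]
high [474. 258.]
low [409. 258.]
root [350. 256.]
cpl [450.  -1.]
```

View pics/w1.png

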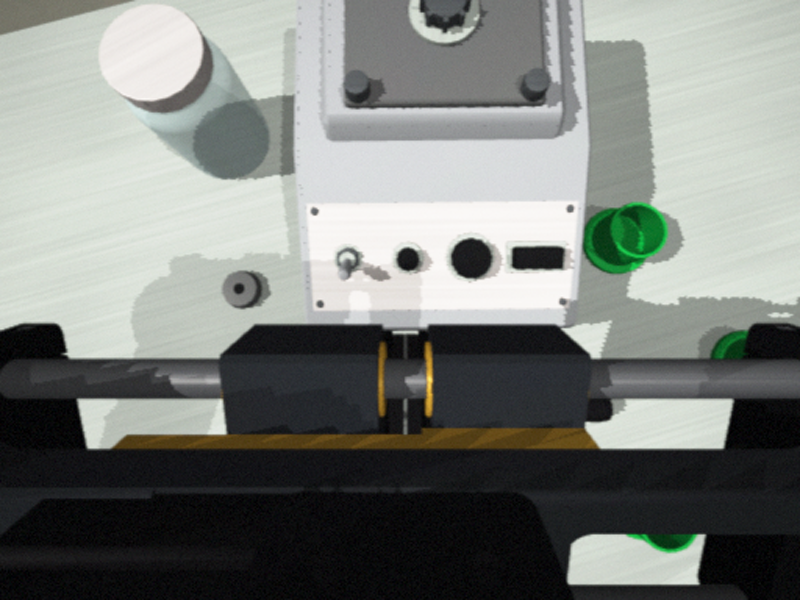

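The wrist view shows the toggle root at about (347,258), low key (408,259), high (472,259) and pulse (537,258). All are within about 2 mm of the prediction, with the toggle leaning down the slope (off). The fit holds, so I'm going in below the toggle.

```bash
python3 - <<'E'
from h import *;from station import r
p=np.load('base.npy');p[:2]+=[0,.0008];np.save('base.npy',p);go(r.sense(),p,-.030,.066,.020)
E
```

```text
xyz mm [ -7.9 -39.8 113.3] ang [-0.0027 -0.0003  0.0016]
```

>>> {"fn": "move_arm", "kwargs": {"series": [{"grip": 0,"xyz": [-8,-40,40],"angular": [0,0,0]},{"grip": 0,"xyz": [-8,-40,75],"angular": [0,0,0]},{"grip": 0,"xyz": [-8,-40,100],"angular": [0,0,0]},{"grip": 0,"xyz": [-8,-40,100],"angular": [0,0,0]},{"grip": 0,"xyz": [-8,-40,100],"angular": [0,0,0]},{"grip": 0,"xyz": [-8,-40,100],"angular": [0,0,0]}]}}

```text
time_s: 2.25
tcp_pos: [0.573, 0.1164, 0.1366]
ee_rot: [[0.902, -0.275, 0.332], [-0.26, -0.961, -0.091], [0.345, -0.004, -0.939]]
wrist_force: [0.1, 0.2, -0.9]
gripper_width: 0.004
gripper_force: 0.0
```

```bash
cat > w.py <<'E'
import sys
from h import *;from station import r
p=np.load('base.npy');s=r.sense();print(where(s,p).round(1),'F tool',(np.array(s['ee_rot']).T@s['wrist_force']).round(2),s['time_s'])
if len(sys.argv)>1:go(s,p,*[float(a)/1e3 for a in sys.argv[1:4]])
E
python3 w.py -30 66 19
```

```text
[-28.4  66.3  34.8] F tool [-0.23 -0.22  0.84] 2.25
xyz mm [-1.6  0.4 15.8] ang [-0.0046 -0.0027 -0.0004]
```

>>> {"fn": "move_arm", "kwargs": {"series": [{"grip": 0,"xyz": [-2,0,8],"angular": [0,0,0]},{"grip": 0,"xyz": [-2,0,16],"angular": [0,0,0]},{"grip": 0,"xyz": [-2,0,16],"angular": [0,0,0]},{"grip": 0,"xyz": [-2,0,16],"angular": [0,0,0]},{"grip": 0,"xyz": [2,0,16],"angular": [0,0,0]},{"grip": 0,"xyz": [5,0,16],"angular": [0,0,0]},{"grip": 0,"xyz": [8,0,16],"angular": [0,0,0]},{"grip": 0,"xyz": [10,0,16],"angular": [0,0,0]},{"grip": 0,"xyz": [10,0,16],"angular": [0,0,0]}]}}

```text
time_s: 3.15
tcp_pos: [0.5869, 0.1113, 0.1231]
ee_rot: [[0.903, -0.276, 0.33], [-0.26, -0.961, -0.093], [0.342, -0.002, -0.94]]
wrist_force: [0.2, 0.6, -0.3]
gripper_width: 0.007
gripper_force: 0.3
```

```bash
python3 w.py
```

```text
[-19.2  65.3  17.1] F tool [-0.08 -0.6   0.28] 3.15
```

>>> {"fn": "move_arm", "kwargs": {"series": [{"grip": 0,"xyz": [3,0,0],"angular": [0,0,0]},{"grip": 0,"xyz": [6,0,0],"angular": [0,0,0]},{"grip": 0,"xyz": [9,0,0],"angular": [0,0,0]}]}}

```text
time_s: 3.45
tcp_pos: [0.5948, 0.1088, 0.1261]
ee_rot: [[0.903, -0.276, 0.329], [-0.26, -0.961, -0.093], [0.342, -0.002, -0.94]]
wrist_force: [-3.6, 1.6, 1.7]
gripper_width: 0.01
gripper_force: 1.6
```

```bash
python3 w.py
```

```text
[-10.3  65.   17.1] F tool [-3.07 -0.59 -2.91] 3.45
```

>>> {"fn": "move_arm", "kwargs": {"series": [{"grip": 0,"xyz": [1.5,0,0],"angular": [0,0,0]},{"grip": 0,"xyz": [3,0,0],"angular": [0,0,0]}]}}

```text
time_s: 3.65
tcp_pos: [0.5959, 0.1082, 0.1262]
ee_rot: [[0.904, -0.275, 0.327], [-0.259, -0.961, -0.093], [0.34, -0.001, -0.94]]
wrist_force: [-17.8, 7.6, 6.0]
gripper_width: 0.002
gripper_force: 8.6
```

```bash
python3 w.py
```

```text
[-9.2 64.8 16.8] F tool [-16.07  -2.41 -12.17] 3.65
```

>>> {"fn": "move_arm", "kwargs": {"series": [{"grip": 0,"xyz": [-10,0,0],"angular": [0,0,0]},{"grip": 0,"xyz": [-18,0,-15],"angular": [0,0,0]},{"grip": 0,"xyz": [-18,30,-60],"angular": [0,0,0]},{"grip": 0,"xyz": [-12,40,-80],"angular": [0,0,0]},{"grip": 0,"xyz": [-12,40,-80],"angular": [0,0,0]},{"grip": 0,"xyz": [-12,40,-80],"angular": [0,0,0]}]}}

```text
time_s: 4.25
tcp_pos: [0.5499, 0.0803, 0.1989]
ee_rot: [[0.902, -0.276, 0.331], [-0.261, -0.961, -0.092], [0.344, -0.004, -0.939]]
wrist_force: [0.1, 0.7, 0.0]
gripper_width: 0.009
gripper_force: 0.0
```

```bash
python3 w.py 0 24 20; cat > look.py <<'E'
import sys
from h import *;from station import r
p=np.load('base.npy');s=r.sense();c=r.capture('wrist')
R=np.array(s['ee_rot']);T=np.eye(4);T[:3,:3]=R;T[:3,3]=s['tcp_pos'];C=np.linalg.inv(T@np.array(c['hand_eye']))
pr=lambda q:cv2.projectPoints(tf(p,q)[None],cv2.Rodrigues(C[:3,:3])[0],C[:3,3],c['camera_matrix'],None)[0].ravel()
u,v=pr(pts['low']).astype(int);x0,y0=max(u-100,0),max(v-50,0)
im=c['img'][y0:y0+100,x0:x0+200,::-1];cv2.imwrite(sys.argv[1],cv2.resize(im,None,fx=4,fy=4,interpolation=cv2.INTER_CUBIC))
tipq=lambda a:D+Y*.066+.028*(N*np.cos(a)+X*np.sin(a))
for n,q in {**pts,'tip_off':tipq(-.28),'tip_on':tipq(.28)}.items():print(n,((pr(q)-[x0,y0])*4).round())
E
python3 look.py pics/w2.png
```

```text
[-18.6  25.3  97.6] F tool [-0.04 -0.69 -0.03] 4.25
xyz mm [18.5  1.5 77.6] ang [-0.0035 -0.0019 -0.0014]
pulse [787. 203.]
high [591. 204.]
low [404. 204.]
root [232. 196.]
cpl [ 521. -555.]
tip_off [215. 252.]
tip_on [212. 183.]
```

View pics/w2.png

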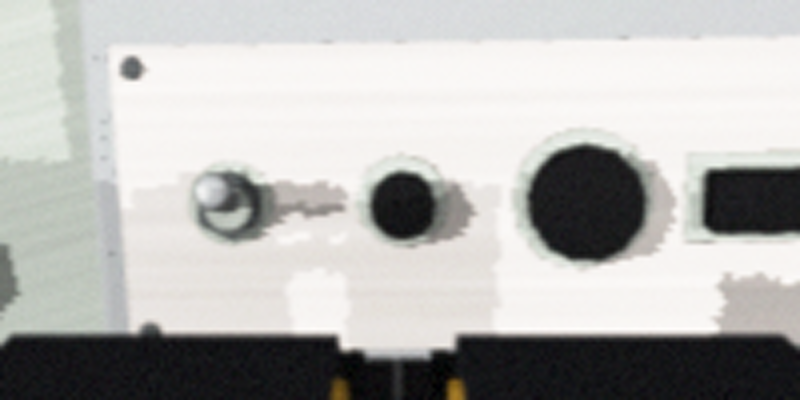

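The toggle tip is at (212,187), against a predicted (212,183) for full on, so it is over. The keys have not shifted. Next is the low key.

>>> {"fn": "move_arm", "kwargs": {"series": [{"grip": 0,"xyz": [18,1,40],"angular": [0,0,0]},{"grip": 0,"xyz": [18,1,70],"angular": [0,0,0]},{"grip": 0,"xyz": [18,1,81],"angular": [0,0,0]},{"grip": 0,"xyz": [18,1,81],"angular": [0,0,0]},{"grip": 0,"xyz": [18,1,81],"angular": [0,0,0]},{"grip": 0,"xyz": [18,1,81],"angular": [0,0,0]}]}}

```text
time_s: 4.9
tcp_pos: [0.5922, 0.0675, 0.1285]
ee_rot: [[0.903, -0.276, 0.33], [-0.26, -0.961, -0.092], [0.343, -0.002, -0.939]]
wrist_force: [0.0, 0.4, 0.3]
gripper_width: 0.006
gripper_force: 0.0
```

```bash
python3 w.py 0 24 8
```

```text
[-1.1 24.6 16.3] F tool [ 0.03 -0.37 -0.32] 4.9
xyz mm [1.1 0.6 8.3] ang [-0.0025 -0.0008 -0.0003]
```

>>> {"fn": "move_arm", "kwargs": {"series": [{"grip": 0,"xyz": [1,0,4],"angular": [0,0,0]},{"grip": 0,"xyz": [1,0,6],"angular": [0,0,0]},{"grip": 0,"xyz": [1,0,8],"angular": [0,0,0]},{"grip": 0,"xyz": [1,0,8],"angular": [0,0,0]}]}}

```text
time_s: 5.3
tcp_pos: [0.5962, 0.0667, 0.1217]
ee_rot: [[0.903, -0.275, 0.331], [-0.259, -0.961, -0.091], [0.344, -0.004, -0.939]]
wrist_force: [-1.3, 1.9, 3.2]
gripper_width: 0.006
gripper_force: 1.8
```

```bash
python3 w.py
```

```text
[ 0.3 25.   8.5] F tool [-0.52 -1.45 -3.58] 5.3
```

>>> {"fn": "move_arm", "kwargs": {"series": [{"grip": 0,"xyz": [0,0,1.5],"angular": [0,0,0]},{"grip": 0,"xyz": [0,0,3],"angular": [0,0,0]},{"grip": 0,"xyz": [0,0,3],"angular": [0,0,0]}]}}

```text
time_s: 5.6
tcp_pos: [0.597, 0.0665, 0.1192]
ee_rot: [[0.902, -0.275, 0.332], [-0.259, -0.961, -0.091], [0.344, -0.004, -0.939]]
wrist_force: [-2.9, 3.6, 7.6]
gripper_width: 0.004
gripper_force: 4.3
```

```bash
python3 w.py
```

```text
[ 0.3 24.9  5.9] F tool [-0.91 -2.66 -8.37] 5.6
```

Force is 8.4 N, above the 5.6 N spring end, so the low key is all the way in. Releasing and moving to the high key.

>>> {"fn": "move_arm", "kwargs": {"series": [{"grip": 0,"xyz": [0,0,-6],"angular": [0,0,0]},{"grip": 0,"xyz": [0,0,-16],"angular": [0,0,0]},{"grip": 0,"xyz": [0,25,-16],"angular": [0,0,0]},{"grip": 0,"xyz": [0,45,-16],"angular": [0,0,0]},{"grip": 0,"xyz": [0,45,-10],"angular": [0,0,0]},{"grip": 0,"xyz": [0,45,-10],"angular": [0,0,0]},{"grip": 0,"xyz": [0,45,-10],"angular": [0,0,0]}]}}

```text
time_s: 6.3
tcp_pos: [0.5803, 0.023, 0.1268]
ee_rot: [[0.903, -0.277, 0.328], [-0.26, -0.961, -0.094], [0.341, -0.001, -0.94]]
wrist_force: [1.4, -0.5, -0.9]
gripper_width: 0.002
gripper_force: 0.0
```

```bash
python3 w.py 0 -20 8.5
```

```text
[ -0.9 -21.4  14.4] F tool [1.13 0.1  1.32] 6.3
xyz mm [ 0.9 -1.4  5.9] ang [-0.0006  0.0011 -0.0007]
```

>>> {"fn": "move_arm", "kwargs": {"series": [{"grip": 0,"xyz": [1,-1,3],"angular": [0,0,0]},{"grip": 0,"xyz": [1,-1,5],"angular": [0,0,0]},{"grip": 0,"xyz": [1,-1,7],"angular": [0,0,0]},{"grip": 0,"xyz": [1,-1,7],"angular": [0,0,0]}]}}

```text
time_s: 6.7
tcp_pos: [0.5846, 0.0239, 0.1214]
ee_rot: [[0.903, -0.275, 0.33], [-0.259, -0.961, -0.092], [0.343, -0.002, -0.939]]
wrist_force: [-2.2, 1.6, 4.2]
gripper_width: 0.006
gripper_force: 1.9
```

```bash
python3 w.py
```

```text
[  0.8 -19.4   8. ] F tool [-1.01 -0.98 -4.81] 6.7
```

>>> {"fn": "move_arm", "kwargs": {"series": [{"grip": 0,"xyz": [0,0,1.5],"angular": [0,0,0]},{"grip": 0,"xyz": [0,0,3],"angular": [0,0,0]},{"grip": 0,"xyz": [0,0,3],"angular": [0,0,0]}]}}

```text
time_s: 7.0
tcp_pos: [0.5853, 0.0236, 0.1192]
ee_rot: [[0.903, -0.275, 0.331], [-0.259, -0.961, -0.092], [0.344, -0.003, -0.939]]
wrist_force: [-5.7, 2.8, 7.9]
gripper_width: 0.003
gripper_force: 4.8
```

```bash
python3 w.py
```

```text
[  0.8 -19.4   5.7] F tool [-3.2  -1.16 -9.54] 7.0
```

The high key is fully in at 9.5 N. Releasing it, going up and over to the area behind the toggle.

>>> {"fn": "move_arm", "kwargs": {"series": [{"grip": 0,"xyz": [0,0,-8],"angular": [0,0,0]},{"grip": 0,"xyz": [0,0,-45],"angular": [0,0,0]},{"grip": 0,"xyz": [15,-35,-55],"angular": [0,0,0]},{"grip": 0,"xyz": [30,-75,-55],"angular": [0,0,0]},{"grip": 0,"xyz": [30,-86,-50],"angular": [0,0,0]},{"grip": 0,"xyz": [30,-86,-40],"angular": [0,0,0]},{"grip": 0,"xyz": [30,-86,-40],"angular": [0,0,0]},{"grip": 0,"xyz": [30,-86,-40],"angular": [0,0,0]}]}}

```text
time_s: 7.8
tcp_pos: [0.6215, 0.1001, 0.1647]
ee_rot: [[0.904, -0.277, 0.326], [-0.261, -0.961, -0.095], [0.34, 0.001, -0.941]]
wrist_force: [-0.7, 0.8, -0.1]
gripper_width: 0.004
gripper_force: 0.0
```

```bash
python3 w.py 30 66 18
```

```text
[29.3 64.1 43.8] F tool [-0.83 -0.54 -0.19] 7.8
xyz mm [ 0.8 -2.  25.8] ang [ 0.0011  0.0025 -0.001 ]
```

>>> {"fn": "move_arm", "kwargs": {"series": [{"grip": 0,"xyz": [1,-2,15],"angular": [0,0,0]},{"grip": 0,"xyz": [1,-2,26],"angular": [0,0,0]},{"grip": 0,"xyz": [1,-2,26],"angular": [0,0,0]},{"grip": 0,"xyz": [1,-2,26],"angular": [0,0,0]},{"grip": 0,"xyz": [-5,-2,26],"angular": [0,0,0]},{"grip": 0,"xyz": [-9,-2,26],"angular": [0,0,0]},{"grip": 0,"xyz": [-12,-2,26],"angular": [0,0,0]},{"grip": 0,"xyz": [-15,-2,26],"angular": [0,0,0]},{"grip": 0,"xyz": [-17,-2,26],"angular": [0,0,0]},{"grip": 0,"xyz": [-17,-2,26],"angular": [0,0,0]}]}}

```text
time_s: 8.8
tcp_pos: [0.6168, 0.1061, 0.1367]
ee_rot: [[0.903, -0.276, 0.331], [-0.26, -0.961, -0.092], [0.343, -0.003, -0.939]]
wrist_force: [0.8, -0.7, 2.2]
gripper_width: 0.005
gripper_force: 0.8
```

```bash
python3 w.py
```

```text
[13.9 68.5 19.5] F tool [ 1.67  0.48 -1.77] 8.8
```

>>> {"fn": "move_arm", "kwargs": {"series": [{"grip": 0,"xyz": [-2,0,0],"angular": [0,0,0]},{"grip": 0,"xyz": [-3.5,0,0],"angular": [0,0,0]},{"grip": 0,"xyz": [-3.5,0,0],"angular": [0,0,0]}]}}

```text
time_s: 9.1
tcp_pos: [0.6135, 0.1069, 0.135]
ee_rot: [[0.903, -0.276, 0.33], [-0.26, -0.961, -0.092], [0.342, -0.002, -0.94]]
wrist_force: [2.8, 0.2, 1.8]
gripper_width: 0.008
gripper_force: 0.9
```

```bash
python3 w.py
```

```text
[10.1 68.4 19.1] F tool [ 3.09 -0.95 -0.76] 9.1
```

>>> {"fn": "move_arm", "kwargs": {"series": [{"grip": 0,"xyz": [-1,0,0],"angular": [0,0,0]},{"grip": 0,"xyz": [-2,0,0],"angular": [0,0,0]}]}}

```text
time_s: 9.3
tcp_pos: [0.6118, 0.1073, 0.1344]
ee_rot: [[0.903, -0.276, 0.33], [-0.26, -0.961, -0.092], [0.343, -0.002, -0.939]]
wrist_force: [1.3, -0.5, 2.2]
gripper_width: 0.006
gripper_force: 1.1
```

```bash
python3 w.py
```

```text
[ 8.2 68.3 19.1] F tool [ 2.08  0.16 -1.59] 9.3
```

>>> {"fn": "move_arm", "kwargs": {"series": [{"grip": 0,"xyz": [-1,0,0],"angular": [0,0,0]},{"grip": 0,"xyz": [-1.5,0,0],"angular": [0,0,0]}]}}

```text
time_s: 9.5
tcp_pos: [0.6103, 0.1077, 0.1338]
ee_rot: [[0.903, -0.276, 0.33], [-0.26, -0.961, -0.092], [0.342, -0.002, -0.94]]
wrist_force: [1.4, -1.7, 2.6]
gripper_width: 0.002
gripper_force: 1.3
```

```bash
python3 w.py
```

```text
[ 6.5 68.3 19.1] F tool [ 2.59  1.29 -1.83] 9.5
```

>>> {"fn": "move_arm", "kwargs": {"series": [{"grip": 0,"xyz": [-1,0,0],"angular": [0,0,0]},{"grip": 0,"xyz": [-1.5,0,0],"angular": [0,0,0]}]}}

```text
time_s: 9.7
tcp_pos: [0.6097, 0.1081, 0.1339]
ee_rot: [[0.902, -0.276, 0.331], [-0.26, -0.961, -0.092], [0.343, -0.003, -0.939]]
wrist_force: [5.6, -2.7, 1.9]
gripper_width: 0.01
gripper_force: 3.1
```

```bash
python3 w.py
```

```text
[ 6.  68.4 19.4] F tool [6.38 1.08 0.36] 9.7
```

>>> {"fn": "move_arm", "kwargs": {"series": [{"grip": 0,"xyz": [-0.8,0,0],"angular": [0,0,0]}]}}

```text
time_s: 9.8
tcp_pos: [0.6095, 0.1082, 0.1339]
ee_rot: [[0.902, -0.276, 0.331], [-0.26, -0.961, -0.092], [0.344, -0.003, -0.939]]
wrist_force: [8.4, -3.9, 1.7]
gripper_width: 0.009
gripper_force: 4.3
```

```bash
python3 w.py
```

```text
[ 5.7 68.5 19.5] F tool [9.2  1.44 1.53] 9.8
```

The toggle is at its stop. Backing off, rising and checking.

>>> {"fn": "move_arm", "kwargs": {"series": [{"grip": 0,"xyz": [10,0,0],"angular": [0,0,0]},{"grip": 0,"xyz": [18,0,-15],"angular": [0,0,0]},{"grip": 0,"xyz": [18,0,-60],"angular": [0,0,0]},{"grip": 0,"xyz": [-10,20,-90],"angular": [0,0,0]},{"grip": 0,"xyz": [-25,43,-95],"angular": [0,0,0]},{"grip": 0,"xyz": [-25,43,-95],"angular": [0,0,0]},{"grip": 0,"xyz": [-25,43,-95],"angular": [0,0,0]},{"grip": 0,"xyz": [-25,43,-95],"angular": [0,0,0]}]}}

```text
time_s: 10.6
tcp_pos: [0.5427, 0.0823, 0.213]
ee_rot: [[0.903, -0.276, 0.329], [-0.26, -0.961, -0.093], [0.342, -0.001, -0.94]]
wrist_force: [0.1, 0.0, 0.5]
gripper_width: 0.005
gripper_force: 0.0
```

```bash
python3 w.py; python3 look.py pics/w3.png
```

```text
[-20.8  25.2 113.3] F tool [ 0.25 -0.04 -0.45] 10.6
pulse [763. 202.]
high [579. 202.]
low [402. 202.]
root [239. 195.]
cpl [ 512. -512.]
tip_off [224. 246.]
tip_on [222. 181.]
```

View pics/w3.png

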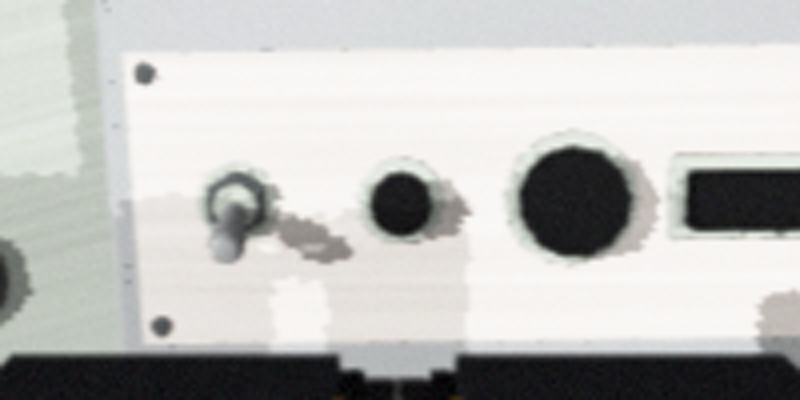

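The toggle tip is at (226,247), matching the off prediction of (224,246). The keys are up at (401,203) and (575,202), and the base is unmoved.

```bash
python3 -c "
from station import r
print(r.finish_job())"
```

```text
the job is handed in; nothing more can be done
None
```

The job is handed in at about 10.6 s of the 48 s limit: toggle pushed fully on, low key then high key pressed all the way in and released, toggle pushed back to off, and the last picture shows it off, both keys up and the base where it was.

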